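# Lift the hot brown egg out of the egg cooker with tongs

### The job

The egg cooker has finished: press its yellow key right in to unlock the keypad, let it come up, and then press the red key right in to switch the cooker off. The shells are hot, so pick up the kitchen tongs, squeeze them closed on the brown egg without touching any egg with the fingers, and lift it up out of its seat, leaving the two white eggs seated and the things round about where they are. Finish while still holding the brown egg in the squeezed tongs, still and at least ten centimetres higher than it sat.

Things in the scene. Friction and masses are not known exactly. Their poses are not given: they have to be found in the camera images.
- cooker: White three-egg steam cooker, fixed, 160 mm deep (x), 244 mm wide (y): key panel (42 mm high, 75 mm deep) on the robot's side (-x), steel egg tray (top 62 mm high) behind it. Its clear lid stands open behind the tray, no nearer than 42 mm behind the egg row, up to 160 mm high. Origin: underside, middle; x points from the panel to the lid.
- tray_middle (a point): Centre of the middle egg seat at the tray's top, 62 mm above the worktop. The three seats are 31 mm round hollows in a row along the cooker's y axis, 80 mm apart (at -80, 0, +80 mm).
- unlock_key_top (a point): Middle of the top of the round yellow key (unlocks the keypad), 24 mm across, 52 mm above the worktop, 90 mm from the red key along the cooker's y; it is pressed downward.
- off_key_top (a point): Middle of the top of the round red key (off), same size and height as the yellow one, to the right of it seen from the robot.
- unlock_key (a joint): Travel of the yellow key: 0 up, 0.006 m right in (about 5 N); springs back.
- off_key (a joint): Travel of the red key: 0 up, 0.006 m right in (about 5 N); springs back.
- egg_brown: The brown egg, loose, 44 mm across, 56 mm tall, about 60 g, standing blunt end down in one of the three seats (which one varies). Origin: its lower end, 11 mm below the tray's top; z points to its upper end.
- egg_brown_mid (a point): Inside the brown egg at its widest height, 25.5 mm above its lower end, 15 mm above the tray's top (77 mm above the worktop) while seated.
- egg_white_a: A white egg of the same size in another seat; origin at its lower end. To be left there.
- egg_white_b: The other white egg, same size; origin at its lower end. To be left there.
- tongs: Loose steel kitchen tongs lying on their side, 280 mm long, 25 mm high, 90 g, two arms hinged at the rear end, 113 mm behind the origin. Origin: underside, middle line, between the two teal grips; x points to the tips, z up, y across. The grips are 76 mm long (x -38 to 38), 25 mm high, 56 mm across over both when open: squeeze them along y at the origin, where the empty tongs balance.
- tongs_tip (a point): Point midway between the two teal cupped tips, 115 mm in front of the origin, 12.5 mm above the underside; an egg belongs here. Tips 40 mm long, 24 mm high, reaching 135 mm in front of the origin; open gap 70 mm (80 in the cups), 88 mm over the outsides; gap about 58 mm with the grips squeezed to 50 mm across.
- tongs_left (a joint): Closing angle of the left (+y) arm: 0 open, about 0.075 on an egg, 0.17 at most. Sprung open: 5 N on each grip starts to close it, 7 N brings the grips to 50 mm across, 12 N to 39 mm, where the tips meet the egg. So a light squeeze carries the tongs with open tips. About half of any further squeeze reaches the egg.
- tongs_right (a joint): Closing angle of the right (-y) arm, always equal to the left one.
- salt_shaker: Loose salt shaker, 44 mm across, 90 mm tall, at the back, between cooker and kettle. Origin: underside, middle. A bystander.
- dip_bowl: Loose white bowl, 115 mm across, 56 mm high, in front at the left. Origin: underside, middle. A bystander.
- teaspoon: Loose steel teaspoon, 130 mm long, 11 mm high, near the bowl. Origin: underside, middle. A bystander.
Mind the look-alikes: they are no part of the job. What is meant by the egg_brown is not green or turquoise, and is the smaller of those in its own colour.

How it is judged:
By the outcome, as a careful person would: the job done as asked, in the order asked, and still so for the second after the job is handed in, while the arm keeps its last pose, push and grip.
It also fails if it takes over 64 s, if anything falls off the work surface, if the arm or the gripper's body presses on something with over 40 N, if the wrist force passes 120 N, or if a joint passes its speed limit or range.

### The arm

A 6-joint arm with a two-finger parallel gripper is mounted at the origin on a cart in front of the work surface, level with it; the furniture and walls round the work are solid. World frame = base frame: x ahead of the robot, y to its left, z up, the work surface at z = 0. Lengths are in m, angles in rad, forces in N, time in s.
With the tool pointing down it reaches from about 0.25 to 0.725 m from the base axis. Payload 4 kg.
Tool frame: the origin (TCP) lies midway between the tips of the shut fingers; the grasp point (between the pads) lies 19 mm behind it; z points along the fingers, y is the line along which they close (so a half turn about z gives the same grasp; the last joint's range is limited). The gripper opens to 85 mm and grips with 20 to 120 N. Pads are 22 mm wide; open, the fingers measure 114 mm over their backs; the gripper's body (76 mm by 85 mm) begins 54 mm behind the grasp point. The pads swing forward as they close: fully open they stand 13 mm farther back than shut.
Start: joints at [-1.184, 0.241, 0.005, 1.335, 0, 1.571], TCP at [0.189, -0.463, 0.231] pointing down, gripper open.
Joint ranges: [-2.72, 2.72], [-1.05, 1.87], [-1.09, 1.28], [-1.99, 2.15], [-1.42, 1.44], [-3.14, 3.14]. Speed limits (rad/s): [2.79, 2.79, 3.14, 3.14, 3.14, 3.14].

### API

Orientations are given as a unit quaternion [x, y, z, w].
In Python, from workcell import get_obs, camera, job_done, silhouettes gives the robot as it stands. The module is installed in compiled form; this text tells all that it offers.
- The arm moves only by the tool drive_tool, never from a script. Its argument "increments" is a list of rows, each a list of 3 entries, a list of its own where there are three numbers: the shift along the world's x, y, z in mm, then the turn, a rotation vector about the world's x, y, z in degrees, then the opening, from 0 (shut) to 1 (fully open). A call has 1 to 8 rows; each row shifts and turns the commanded pose from where the row before left it; what a row does not reach is not made up. A row lasts 1/12 s, in which the tool goes at most 41.7 mm and 7.16 degrees, less where a joint would pass 70% of its speed; a pose out of reach is approached as far as the arm can. A call is refused whole if a number of a shift passes 41.7 or a number of a turn 7.16, either way. A call with a gripper value outside its range is refused whole. The fingers move at their own pace and stop on an object; the grip force is fixed at half the most. Time passes only in rows, so rows that do not move let the fingers close. It gives the time, the measured TCP pose, the force, the opening and the grip force at its end, in the units of the state.
- get_obs(): the state, without advancing time (a new reading comes with each control period).
- camera(name): name is "side" or "top"; returns a dict with "image" (384x512x3 uint8, red, green, blue), "K" (3x3 intrinsics, pixels), "view" (4x4, takes a point from world to camera coordinates). Camera axes: x right, y down, z forward; pixel columns grow to the right and rows downward; lengths in m; the calibration is good to about 2 mm. A picture is of the moment at which its call begins. There is no depth.
- job_done(): hands the job in; it is judged then, once.
Trained networks look in a picture, given as the dict that the camera call returned (one of the last four; its "shot" number tells which), for a name from the list of things; names that differ only in an ending like _2 or _b are one class to them, and where a whole thing is asked for, a point or a joint stands for the part that bears it (a point fixed in the world has none). Each returns a list of dicts, best first, with "conf" (0 to 1); they miss things now and then, are a little off and sometimes report something else, mostly with a low value. They report only what shows in the picture. A call takes as long as a camera call. They do not tell look-alikes from the thing itself.
- silhouettes(query, picture): "region" (384x512 bool, what is visible of it) and "bbox" ([left, top, right, bottom] in pixels, round what is visible of it).
The state is a dict: "clock": time; "joint_pos": joint angles; "joint_vel": joint speeds; "tau": joint torques, N m; "eef_pos": TCP position; "tool_rot": TCP orientation; "ft_force": force on the tool from outside, world axes, zero at the start; "ft_torque": the same for the moment, N m; "grip_width": finger opening in m; "grasp_force": force on a finger pad.
Only numpy, scipy, OpenCV 4.12 (cv2) and the standard library are available. Lean on these libraries where they do the work, as an engineer would, in place of code of your own. Each camera call takes 0.05 s, during which the arm holds its last target. There are 200 camera calls.

## Working session

There is one attempt and no reset: what is moved stays moved. The work goes in short steps, Python scripts to look and compute and a tool call to move; the robot and the scene stay as the last step left them, time stands still between calls to the robot, and variables do not carry over. Pictures are saved under pics/ and viewed, at most 10 in all, crops included, and the job is handed in when it is done.

Besides the shell and the picture viewer there is one more tool, called after "Call:" as name(argument=value, ...), one argument or row to a line, values as JSON. drive_tool: Moves the arm, as the interface text tells. Its arguments: {"type":"object","properties":{"increments":{"type":"array"}},"required":["increments"]}

```bash
mkdir -p pics; cat > h.py <<'E'
import numpy as np, cv2
from workcell import *
def ray(p,uv):
    K,V=np.array(p["K"]),np.array(p["view"]); R,t=V[:3,:3],V[:3,3]
    d=R.T@np.linalg.inv(K)@np.array([uv[0],uv[1],1.]); return -R.T@t,d/np.linalg.norm(d)
def atz(p,uv,z):
    c,d=ray(p,uv); return c+d*(z-c[2])/d[2]
def tri(a,ua,b,ub):
    c1,d1=ray(a,ua);c2,d2=ray(b,ub)
    s=np.linalg.lstsq(np.c_[d1,-d2],c2-c1,rcond=None)[0]
    p,q=c1+s[0]*d1,c2+s[1]*d2; return (p+q)/2,np.linalg.norm(p-q)
def proj(p,X):
    V=np.array(p["view"]);x=np.array(p["K"])@(V[:3,:3]@np.array(X)+V[:3,3]);return x[:2]/x[2]
def cen(m):
    y,x=np.nonzero(m);return np.array([x.mean(),y.mean()])
E
python3 - <<'E'
from h import *
P={n:camera(n) for n in("top","side")}
cv2.imwrite("pics/a.png",cv2.cvtColor(np.vstack([P["top"]["image"],P["side"]["image"]])[:, :],cv2.COLOR_RGB2BGR)) if 0 else None
for n in P: cv2.imwrite(f"pics/{n}0.png",cv2.resize(P[n]["image"],(768,576),interpolation=cv2.INTER_CUBIC)[:,:,::-1])
for n in P:
  print(n,np.round(ray(P[n],(256,192)),3).tolist())
  for q in("egg_brown","egg_white_a","tongs","tongs_tip","unlock_key","off_key","cooker"):
    for d in silhouettes(q,P[n])[:5]: print(q,round(d["conf"],2),np.array(d["bbox"]).tolist(),cen(d["region"]).round(1).tolist(),int(d["region"].sum()))
print(get_obs())
E
```

```text
top [[0.323, -0.048, 1.314], [0.153, -0.015, -0.988]]
egg_brown 0.79 [274.2, 205.9, 299.9, 223.0] [285.2, 214.2] 294
egg_brown 0.69 [234.7, 228.3, 248.6, 242.9] [241.9, 235.1] 172
egg_brown 0.63 [268.4, 170.0, 288.3, 192.3] [278.7, 180.2] 330
egg_brown 0.58 [172.7, 151.5, 187.4, 168.9] [179.9, 160.4] 194
egg_brown 0.47 [198.8, 157.6, 214.0, 169.9] [208.3, 161.9] 222
egg_white_a 0.63 [172.8, 150.9, 189.9, 169.5] [179.9, 160.5] 205
egg_white_a 0.56 [229.7, 157.6, 247.2, 172.5] [237.6, 163.5] 187
egg_white_a 0.45 [130.7, 233.8, 167.3, 273.7] [148.0, 251.3] 1402
tongs 0.94 [309.6, 168.4, 352.1, 259.0] [335.4, 217.0] 632
tongs 0.61 [291.9, 118.0, 307.0, 137.1] [299.2, 127.1] 244
tongs 0.21 [313.3, 177.8, 344.9, 256.7] [328.1, 219.0] 201
tongs_tip 0.87 [311.7, 177.4, 348.8, 258.0] [333.9, 217.1] 265
tongs_tip 0.66 [230.2, 156.5, 243.9, 172.8] [236.9, 163.5] 194
tongs_tip 0.48 [179.8, 242.9, 222.3, 269.6] [197.5, 254.8] 183
unlock_key 0.35 [312.6, 167.7, 353.1, 255.3] [336.2, 217.1] 588
off_key 0.62 [309.8, 169.1, 354.3, 259.0] [335.7, 217.3] 653
off_key 0.58 [219.6, 189.1, 227.5, 199.8] [2
[... 807 characters left out ...]
] 967
{'clock': 0.8, 'joint_pos': array([-1.18400942e+00,  2.40590628e-01,  5.00388743e-03,  1.33517711e+00,
        2.79628310e-05,  1.57078349e+00]), 'joint_vel': array([-0.00149121, -0.00165479,  0.00050596,  0.00052048,  0.00057748,
        0.0015144 ]), 'tau': array([-9.52584742e-04, -3.72149992e+01,  2.52679038e+01,  8.09137036e-04,
       -2.20252023e-04,  3.39879421e-06]), 'eef_pos': array([ 0.18861922, -0.46306967,  0.23131264]), 'tool_rot': array([9.81356465e-01, 1.92196483e-01, 1.68411764e-05, 1.32468100e-05]), 'ft_force': array([ 0.08631987, -0.11953019, -0.13141119]), 'ft_torque': array([0.01758186, 0.03468186, 0.04563655]), 'grasp_force': 0.0, 'grip_width': 0.08517548467651753}
```

View pics/top0.png

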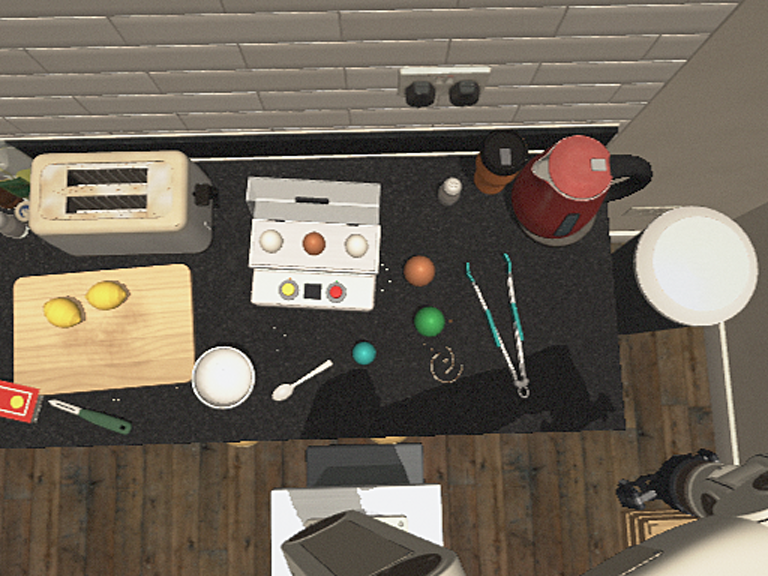

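View pics/side0.png

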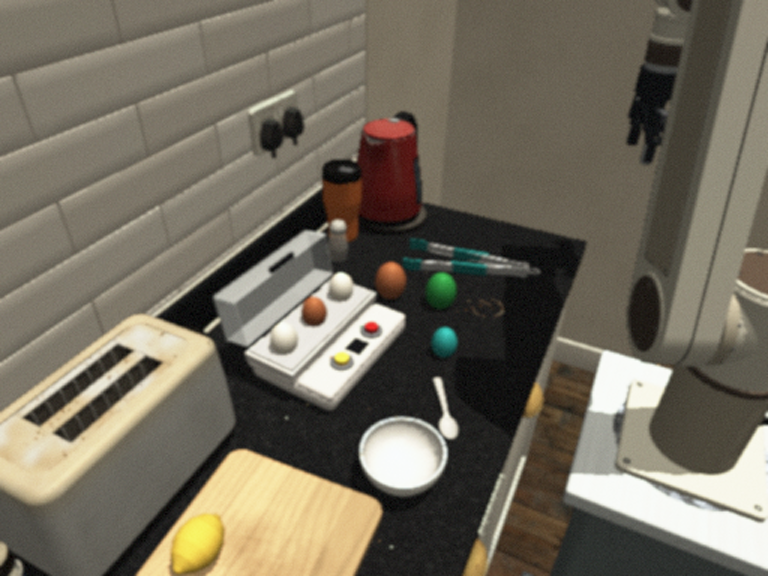

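Top view (768-px picture): the candidates for the brown egg are the one in the middle seat (314,243), the larger brown ball on the worktop (420,270), green (430,321) and turquoise (364,352). I choose the middle-seat one because it is brown and the smaller of the two. The yellow key is at (288,289), red at (336,292), the tongs hinge at (523,388), and the tips at (469,268) and (508,258).

```bash
cat > m.py <<'E'
from h import *
def blobs(p,lo,hi,amin=8):
    hsv=cv2.cvtColor(np.ascontiguousarray(p["image"]),cv2.COLOR_RGB2HSV)
    m=cv2.inRange(hsv,np.array(lo),np.array(hi))
    n,l,s,c=cv2.connectedComponentsWithStats(m,connectivity=8)
    return [(c[i].round(1).tolist(),s[i].tolist()) for i in range(1,n) if s[i][4]>=amin]
E
python3 - <<'E'
from m import *
P={n:camera(n) for n in("top","side")}
for n in P:
  for nm,lo,hi in(("yel",(22,120,120),(34,255,255)),("red",(172,150,90),(180,255,255)),("red0",(0,170,120),(6,255,255)),("brown",(3,90,60),(16,230,230)),("teal",(82,90,40),(100,255,255))):
    print(n,nm,blobs(P[n],lo,hi,12))
t,s=P["top"]["image"],P["side"]["image"]
a=cv2.resize(t[110:270,160:360],(800,640))[:560]; 
cv2.imwrite("pics/c1.png",np.hstack([cv2.resize(t[140:215,160:260],(400,300),interpolation=2),cv2.resize(s[170:245,175:275],(400,300),interpolation=2)])[:,:,::-1])
cv2.imwrite("pics/c2.png",cv2.resize(t[160:270,300:360],(327,600),interpolation=2)[:,:,::-1])
E
```

```text
top yel [([16.2, 115.9], [11, 113, 9, 8, 40]), ([68.8, 196.6], [57, 189, 27, 17, 275]), ([191.6, 192.5], [188, 189, 8, 8, 54]), ([39.8, 208.6], [29, 200, 25, 18, 290]), ([10.8, 267.4], [7, 264, 9, 8, 57])]
top red []
top red0 [([223.5, 194.3], [220, 191, 8, 8, 48]), ([14.0, 267.3], [0, 254, 26, 28, 197]), ([6.5, 266.4], [0, 259, 19, 16, 148])]
top brown [([385.8, 110.5], [366, 90, 43, 42, 1125]), ([326.1, 118.9], [316, 102, 30, 28, 355]), ([349.4, 119.1], [343, 111, 14, 17, 63]), ([356.6, 123.8], [354, 121, 7, 6, 17]), ([360.7, 137.2], [345, 123, 32, 32, 235]), ([344.1, 132.2], [341, 124, 10, 15, 33]), ([1.2, 131.8], [0, 129, 4, 5, 12]), ([7.7, 135.3], [2, 132, 12, 7, 26]), ([389.9, 140.5], [386, 137, 9, 7, 13]), ([370.4, 142.3], [367, 140, 8, 6, 16]), ([369.4, 148.8], [366, 146, 7, 8, 17]), ([208.9, 162.1], [202, 155, 15, 15, 173]), ([279.3, 180.3], [269, 170, 21, 21, 337]), ([127.0, 193.0], [125, 178, 4, 31, 40]), ([82.3, 192.6], [75, 187, 12, 15, 34]), ([50.5, 201.8], [42, 197, 15, 13, 39]), ([86.0, 209.8], [81, 207, 10, 5, 21]), ([55.3, 212.6], [53, 211, 5, 5, 12]), ([128.4, 218.
[... 2336 characters left out ...]
[114, 342, 35, 41, 1016])]
side red []
side red0 [([247.1, 217.8], [244, 215, 7, 6, 31])]
side brown [([258.6, 87.2], [240, 79, 39, 26, 360]), ([263.2, 100.5], [260, 93, 7, 13, 37]), ([264.8, 113.7], [259, 107, 10, 18, 58]), ([229.4, 136.1], [215, 119, 28, 43, 729]), ([260.2, 185.4], [250, 174, 21, 24, 392]), ([208.7, 206.9], [202, 197, 15, 20, 240]), ([369.4, 244.1], [368, 241, 5, 7, 17]), ([378.2, 259.7], [363, 246, 32, 29, 344]), ([356.0, 340.5], [325, 270, 60, 114, 2430]), ([383.1, 283.4], [380, 281, 7, 6, 20])]
side teal [([278.3, 162.2], [273, 158, 12, 9, 84]), ([311.7, 173.8], [300, 164, 26, 20, 317]), ([274.0, 175.0], [268, 171, 13, 9, 94]), ([296.1, 227.1], [287, 217, 19, 21, 306])]
```

View pics/c1.png

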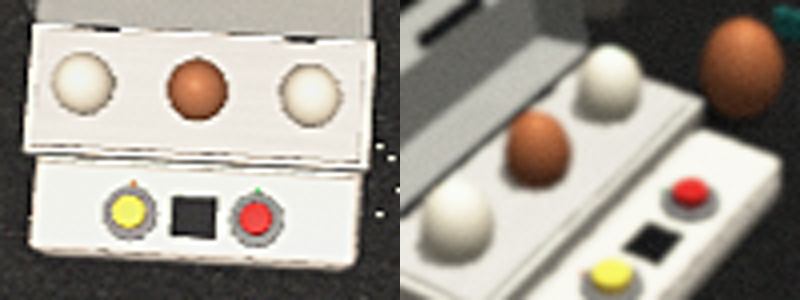

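View pics/c2.png

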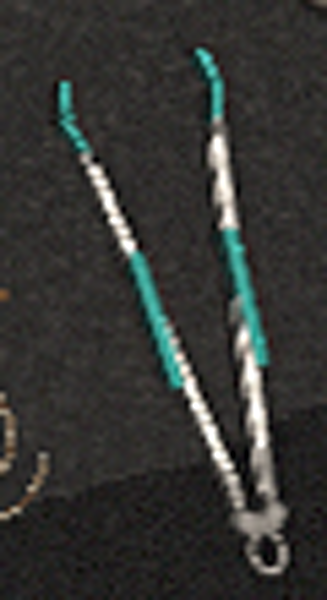

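The crop confirms a small brown egg in the middle seat between two whites. The tongs lie open, with hinge at bottom right and tips pointing away and slightly left.

```bash
python3 - <<'E'
from m import *
T,S=camera("top"),camera("side")
pr=lambda n,x:print(n,np.round(np.array(x)*1000,1).tolist())
Y,R=tri(T,(191.6,192.5),S,(227.4,239.0)),tri(T,(223.5,194.3),S,(247.1,217.8))
E=tri(T,(208.9,162.1),S,(208.7,206.9));pr("Y",Y[0]);pr("R",R[0]);pr("E",E[0]);print(Y[1],R[1],E[1])
pr("Yz",atz(T,(191.6,192.5),.051));pr("Rz",atz(T,(223.5,194.3),.051));pr("Ez",atz(T,(208.9,162.1),.079))
pr("W", [atz(T,(179.9,160.5),.079),atz(T,(237.6,163.5),.079)])
tl,tr=tri(T,(312.5,181.9),S,(274,175)),tri(T,(338.1,174.4),S,(278.3,162.2))
pr("tip L",tl[0]);pr("tipR",tr[0])
hsv=cv2.cvtColor(np.ascontiguousarray(T["image"]),cv2.COLOR_RGB2HSV);m=cv2.inRange(hsv,(82,90,40),(100,255,255))
n,l,s,c=cv2.connectedComponentsWithStats(m)
pts=[]
for i in range(1,n):
  if s[i][4]<12 or c[i][0]<300: continue
  y,x=np.nonzero(l==i); W=np.array([atz(T,(a,b),.02)[:2] for a,b in zip(x,y)]); mu=W.mean(0); d=np.linalg.svd(W-mu)[2][0]; d*=np.sign(d[0])
  pr("blob",mu);print(np.degrees(np.arctan2(d[1],d[0])), (np.ptp((W-mu)@d)*1000).round())
pr("hinge ring",atz(T,(348.8,260.5),.012))
pr("hinge pin",atz(T,(347.5,255.5),.012))
E
```

```text
Y [522.9, 115.6, 49.6]
R [515.4, 25.6, 50.6]
E [603.6, 63.2, 80.6]
0.00046394589542271964 0.0011389703832570008 0.0026906076472237145
Yz [522.5, 115.3, 51.0]
Rz [514.8, 25.4, 51.0]
Ez [602.7, 62.8, 79.0]
W [[609.4, 143.7, 79.0], [596.6, -17.2, 79.0]]
tip L [551.0, -232.9, 16.6]
tipR [570.3, -309.7, 15.8]
blob [569.8, -308.7]
13.09988918105102 39.0
blob [549.8, -232.5]
11.29436853580463 37.0
blob [456.6, -320.2]
12.855962965009857 72.0
blob [442.7, -272.1]
13.579739412009948 72.0
hinge ring [319.4, -326.9, 12.0]
hinge pin [333.7, -324.1, 12.0]
```

Measured: yellow (523,115,50), red (515,25,51), egg (603,63,80), cooker yaw about -4.7°. Tongs origin is about (449,-296) heading 13.1°, with the tip midpoint at (560,-271,16). All of these agree with the text, so I start moving to the yellow key with the fingers shut.

Call:
drive_tool(
  increments=[
    [[20,34,0],[0,0,0],0],
    [[20,34,0],[0,0,0],0],
    [[20,34,0],[0,0,0],0],
    [[20,34,0],[0,0,0],0],
    [[20,34,0],[0,0,0],0],
    [[20,34,0],[0,0,0],0],
    [[20,34,0],[0,0,0],0],
    [[20,34,0],[0,0,0],0],
  ],
)

```text
clock: 1.67
eef_pos: [0.3492, -0.1894, 0.2316]
tool_rot: [0.981, 0.192, 0.0, 0.0]
ft_force: [1.2, -0.1, -0.1]
grip_width: 0.0002
grasp_force: 0.0
```

```bash
python3 -c "
from workcell import *
o=get_obs();print(o['joint_pos'].round(3),o['eef_pos'].round(4),o['tool_rot'].round(4))"
```

```text
[-0.497  0.036 -0.236  1.299  0.     2.258] [ 0.3492 -0.1894  0.2316] [9.814e-01 1.920e-01 4.000e-04 3.000e-04]
```

Call:
drive_tool(
  increments=[
    [[20,34,0],[0,0,7],0],
    [[20,34,0],[0,0,7],0],
    [[20,34,0],[0,0,7],0],
    [[20,34,0],[0,0,7],0],
    [[20,34,-10],[0,0,7],0],
    [[20,34,-10],[0,0,7],0],
    [[20,34,-10],[0,0,7],0],
    [[20,34,-10],[0,0,7],0],
  ],
)

```text
clock: 2.33
eef_pos: [0.5094, 0.083, 0.191]
tool_rot: [0.774, 0.633, 0.0, 0.0]
ft_force: [-0.1, -0.9, -0.6]
grip_width: -0.0001
grasp_force: 0.0
```

Call:
drive_tool(
  increments=[
    [[13,32,-10],[0,0,7],0],
    [[0,0,-10],[0,0,7],0],
    [[0,0,-10],[0,0,7],0],
    [[0,0,-10],[0,0,7],0],
    [[0,0,-10],[0,0,7],0],
    [[0,0,-10],[0,0,7],0],
    [[0,0,-10],[0,0,7],0],
    [[0,0,-10],[0,0,7],0],
  ],
)

```text
clock: 3.0
eef_pos: [0.5216, 0.113, 0.1108]
tool_rot: [0.387, 0.922, 0.0, 0.0]
ft_force: [-0.8, 1.3, -0.6]
grip_width: -0.0003
grasp_force: 0.0
```

Call:
drive_tool(
  increments=[
    [[0,0,-10],[0,0,7],0],
    [[0,0,-10],[0,0,7],0],
    [[0,0,0],[0,0,7],0],
    [[0,0,0],[0,0,7],0],
    [[0,0,0],[0,0,7],0],
    [[0,0,0],[0,0,6],0],
    [[0,0,0],[0,0,0],0],
  ],
)

```text
clock: 3.58
eef_pos: [0.5217, 0.113, 0.0913]
tool_rot: [0.041, 0.999, 0.0, -0.0]
ft_force: [0.5, -0.4, 1.0]
grip_width: 0.0001
grasp_force: 0.0
```

Call:
drive_tool(
  increments=[
    [[1,2,-15],[0,0,0],0],
    [[0,0,-15],[0,0,0],0],
    [[0,0,-7],[0,0,0],0],
    [[0,0,-3],[0,0,0],0],
    [[0,0,-3],[0,0,0],0],
    [[0,0,-2],[0,0,0],0],
    [[0,0,0],[0,0,0],0],
  ],
)

```text
clock: 4.17
eef_pos: [0.5223, 0.1149, 0.0498]
tool_rot: [0.043, 0.999, 0.0, 0.0]
ft_force: [-7.9, -1.4, 20.6]
grip_width: -0.0003
grasp_force: 10.3
```

```bash
python3 - <<'E'
from m import *
T,S=camera("top"),camera("side")
cv2.imwrite("pics/d1.png",np.hstack([cv2.resize(T["image"][130:230,140:240],(400,400),interpolation=2),cv2.resize(S["image"][150:270,165:285],(400,400),interpolation=2)])[:,:,::-1])
o=get_obs();print(o['eef_pos'],o['ft_force'],o['ft_torque'])
E
```

```text
[0.52225476 0.11493936 0.04977718] [-8.87823851 -1.11470221 20.36469314] [-0.32148043  1.84138184 -0.01463788]
```

View pics/d1.png

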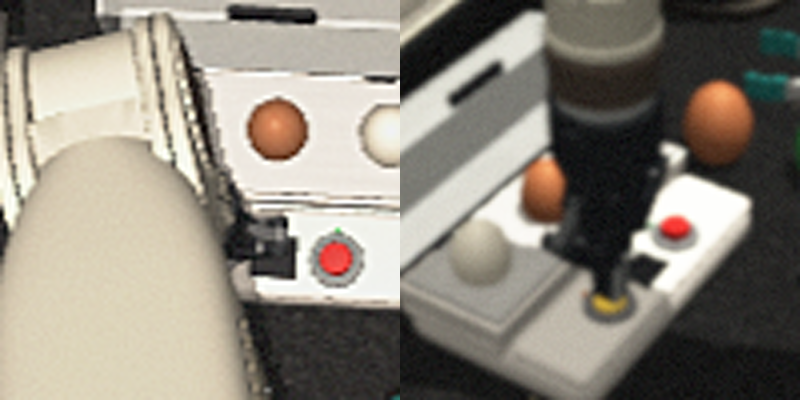

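Call:
drive_tool(
  increments=[
    [[0,0,-2],[0,0,0],0],
    [[0,0,0],[0,0,0],0],
  ],
)

```text
clock: 4.43
eef_pos: [0.5223, 0.1149, 0.0496]
tool_rot: [0.043, 0.999, 0.0, 0.001]
ft_force: [-12.5, -2.4, 30.9]
grip_width: 0.0001
grasp_force: 15.9
```

Stiff at 49.6 mm. I raise in small steps to see the key's spring stroke.

Call:
drive_tool(
  increments=[
    [[0,0,5],[0,0,0],0],
    [[0,0,0],[0,0,0],0],
  ],
)

```text
clock: 4.6
eef_pos: [0.523, 0.115, 0.0519]
tool_rot: [0.043, 0.999, 0.0, 0.001]
ft_force: [-2.8, -0.9, 3.2]
grip_width: 0.0
grasp_force: 1.9
```

Call:
drive_tool(
  increments=[
    [[0,0,2],[0,0,0],0],
    [[0,0,0],[0,0,0],0],
  ],
)

```text
clock: 4.77
eef_pos: [0.523, 0.1151, 0.0523]
tool_rot: [0.043, 0.999, 0.0, 0.001]
ft_force: [-1.0, -0.3, 2.8]
grip_width: -0.0002
grasp_force: 1.8
```

Call:
drive_tool(
  increments=[
    [[0,0,2],[0,0,0],0],
    [[0,0,0],[0,0,0],0],
  ],
)

```text
clock: 4.93
eef_pos: [0.523, 0.115, 0.0536]
tool_rot: [0.042, 0.999, 0.0, 0.0]
ft_force: [0.1, -0.1, 2.4]
grip_width: -0.0005
grasp_force: 1.4
```

Call:
drive_tool(
  increments=[
    [[0,0,3],[0,0,0],0],
    [[0,0,0],[0,0,0],0],
  ],
)

```text
clock: 5.1
eef_pos: [0.523, 0.115, 0.0564]
tool_rot: [0.042, 0.999, -0.0, 0.0]
ft_force: [-0.1, 0.2, 0.5]
grip_width: -0.0002
grasp_force: 0.0
```

The stroke is 6 mm (force from about 55.6 down to the stop at 49.6), so yellow was pressed right in and has come up. The shut fingertips reach about 3.5 mm below the TCP. Next the red key.

Call:
drive_tool(
  increments=[
    [[0,0,14],[0,0,0],0],
    [[-2,-30,0],[0,0,0],0],
    [[-3,-30,0],[0,0,0],0],
    [[-3,-29.5,0],[0,0,0],0],
    [[0,0,0],[0,0,0],0],
    [[0,0,-8],[0,0,0],0],
    [[0,0,-4],[0,0,0],0],
    [[0,0,-3],[0,0,0],0],
  ],
)

```text
clock: 5.77
eef_pos: [0.5141, 0.0259, 0.0541]
tool_rot: [0.042, 0.999, -0.0, -0.001]
ft_force: [-1.5, -0.9, 2.8]
grip_width: -0.0
grasp_force: 1.2
```

Call:
drive_tool(
  increments=[
    [[0,0,-3],[0,0,0],0],
    [[0,0,-3],[0,0,0],0],
    [[0,0,-3],[0,0,0],0],
    [[0,0,0],[0,0,0],0],
  ],
)

```text
clock: 6.1
eef_pos: [0.5142, 0.0259, 0.0497]
tool_rot: [0.042, 0.999, -0.0, 0.0]
ft_force: [-11.4, -1.7, 26.3]
grip_width: 0.0001
grasp_force: 13.4
```

Call:
drive_tool(
  increments=[
    [[0,0,10],[0,0,0],0],
    [[0,0,30],[0,0,0],0],
    [[0,0,40],[0,0,0],0],
    [[-8,-40,0],[0,0,3],1],
    [[-8,-40,0],[0,0,3],1],
    [[-8,-40,0],[0,0,3],1],
    [[-8,-40,0],[0,0,3],1],
    [[-8,-40,0],[0,0,3],1],
  ],
)

```text
clock: 6.77
eef_pos: [0.4746, -0.1752, 0.1262]
tool_rot: [-0.091, 0.996, 0.0, 0.0]
ft_force: [0.1, -0.6, 0.4]
grip_width: 0.0604
grasp_force: 0.0
```

Call:
drive_tool(
  increments=[
    [[-8,-40,0],[0,0,3],1],
    [[-8,-40,0],[0,0,0],1],
    [[-8,-40,0],[0,0,0],1],
    [[0,0,0],[0,0,0],1],
  ],
)

```text
clock: 7.1
eef_pos: [0.4499, -0.3007, 0.1261]
tool_rot: [-0.111, 0.994, -0.002, 0.0]
ft_force: [0.9, 0.5, 0.7]
grip_width: 0.0853
grasp_force: 0.0
```

```bash
python3 -c "
from m import *
o=get_obs();print(o['joint_pos'].round(3),o['eef_pos'].round(4),o['tool_rot'].round(4), 2*np.degrees(np.arctan2(o['tool_rot'][1],o['tool_rot'][0])))
S=camera('side');print(blobs(S,(82,90,40),(100,255,255),12))
T=camera('top');print(blobs(T,(82,90,40),(100,255,255),12))"
```

```text
[-0.588  0.386 -0.074  1.108 -0.002 -0.811] [ 0.4499 -0.3007  0.1261] [-1.111e-01  9.938e-01 -1.800e-03  3.000e-04] 192.76236305623883
[([278.4, 162.3], [273, 158, 12, 9, 87]), ([311.7, 174.1], [300, 165, 26, 19, 330]), ([274.2, 175.6], [268, 172, 13, 9, 83]), ([295.7, 227.4], [287, 217, 18, 22, 301])]
[([338.1, 174.2], [335, 169, 6, 13, 36]), ([312.1, 181.5], [310, 175, 6, 13, 39]), ([329.8, 224.5], [327, 219, 7, 13, 37]), ([242.4, 235.0], [235, 228, 16, 15, 193])]
```

Call:
drive_tool(
  increments=[
    [[-1,4,-30],[0,0,0],1],
    [[0,0,-30],[0,0,0],1],
    [[0,0,-25],[0,0,0],1],
    [[0,0,-20],[0,0,0],1],
    [[0,0,-10],[0,0,0],1],
    [[0,0,-6],[0,0,0],1],
    [[0,0,0],[0,0,0],1],
  ],
)

```text
clock: 7.78
eef_pos: [0.4495, -0.289, 0.0044]
tool_rot: [-0.116, 0.993, 0.001, -0.001]
ft_force: [0.3, -0.4, 0.8]
grip_width: 0.0854
grasp_force: 0.0
```

Call:
drive_tool(
  increments=[
    [[0,0,0],[0,0,0],0.7],
    [[0,0,0],[0,0,0],0.65],
    [[0,0,0],[0,0,0],0.6],
    [[0,0,0],[0,0,0],0.58],
    [[0,0,0],[0,0,0],0.58],
  ],
)

```text
clock: 8.2
eef_pos: [0.4516, -0.2918, 0.0078]
tool_rot: [-0.115, 0.993, -0.002, 0.002]
ft_force: [-0.9, 0.4, 5.2]
grip_width: 0.0497
grasp_force: 8.5
```

Call:
drive_tool(
  increments=[
    [[0,0,5],[0,0,0],0.58],
    [[0,0,10],[0,0,0],0.58],
    [[0,0,25],[0,0,0],0.58],
    [[0,0,40],[0,0,0],0.58],
    [[0,0,40],[0,0,0],0.58],
    [[0,0,20],[0,0,0],0.58],
    [[0,0,0],[0,0,0],0.58],
  ],
)

```text
clock: 8.78
eef_pos: [0.4529, -0.2928, 0.1525]
tool_rot: [-0.115, 0.993, -0.004, 0.005]
ft_force: [1.2, -0.3, -0.8]
grip_width: 0.0496
grasp_force: 6.6
```

```bash
python3 - <<'E'
from m import *
T,S=camera("top"),camera("side")
o=get_obs();print(o['joint_pos'].round(3),o['eef_pos'].round(4),2*np.degrees(np.arctan2(o['tool_rot'][1],o['tool_rot'][0])),o['ft_force'],o['grip_width'],o['grasp_force'])
print(blobs(T,(82,90,40),(100,255,255),8));print(blobs(S,(82,90,40),(100,255,255),8))
cv2.imwrite("pics/e1.png",np.hstack([cv2.resize(T["image"][130:260,240:370],(400,400),interpolation=2),cv2.resize(S["image"][80:210,220:350],(400,400),interpolation=2)])[:,:,::-1])
E
```

```text
[-0.574  0.359 -0.056  1.152 -0.    -0.803] [ 0.4502 -0.291   0.1471] 193.15229547013837 [-0.19284361 -0.3741529  -1.86881742] 0.04931760587685078 6.616421565413475
[([345.3, 164.2], [341, 157, 8, 16, 55]), ([321.1, 170.5], [319, 163, 7, 15, 51]), ([334.9, 201.2], [333, 198, 5, 7, 23]), ([339.1, 217.2], [337, 215, 5, 6, 19]), ([242.3, 235.0], [235, 228, 16, 15, 189])]
[([280.0, 124.4], [275, 120, 12, 9, 76]), ([308.7, 134.1], [306, 127, 9, 15, 86]), ([276.6, 134.7], [271, 131, 12, 8, 72]), ([323.8, 137.3], [318, 132, 12, 11, 92]), ([295.7, 227.4], [287, 217, 18, 21, 299])]
```

View pics/e1.png

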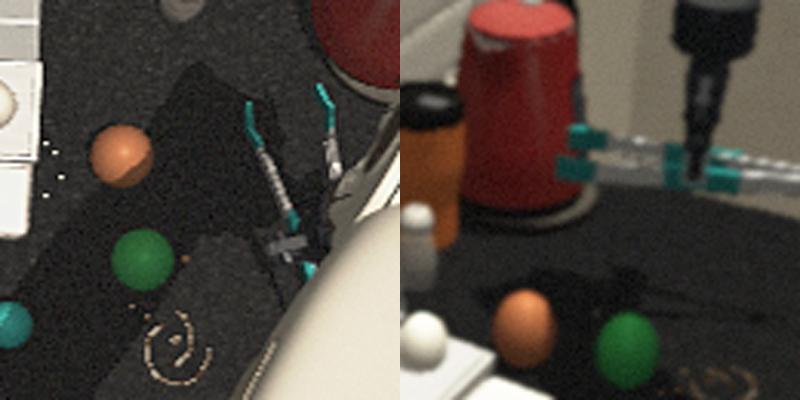

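The tongs are lifted with open tips and look about level (tips at roughly (575,140)-(575,170) in the crop). Now measure the tip pose relative to the TCP.

```bash
cat > tip.py <<'E'
from m import *
def tips(l,r):
    T,S=camera("top"),camera("side")
    o=get_obs();print(o['joint_pos'].round(3),o['eef_pos'].round(4),2*np.degrees(np.arctan2(o['tool_rot'][1],o['tool_rot'][0])),o['ft_force'].round(1),o['grip_width'],o['grasp_force'])
    return T,S
def rep(o,L,R):
    m=(L+R)/2;d=(L-R)[:2];print("tips",L.round(4),R.round(4),"mid",m.round(4),"gap",np.linalg.norm(L-R).round(4),"heading",np.degrees(np.arctan2(-d[0],d[1])).round(1))
    v=m-o['eef_pos'];print("tip-TCP",v.round(4),"dist",np.hypot(v[0],v[1]).round(4),"dir",np.degrees(np.arctan2(v[1],v[0])).round(1))
E
python3 - <<'E'
from tip import *
T,S=tips(0,0);o=get_obs()
L=tri(T,(321.1,170.5),S,(276.6,134.7));R=tri(T,(345.3,164.2),S,(280.0,124.4));print(L[1],R[1]);rep(o,L[0],R[0])
G=tri(T,(339.1,217.2),S,(323.8,137.3));G2=tri(T,(334.9,201.2),S,(308.7,134.1));print(G,G2)
E
```

```text
[-0.574  0.362 -0.059  1.152  0.    -0.803] [ 0.4486 -0.29    0.1444] 193.1586417761419 [ 1.  -0.1 -2.2] 0.04925092584761793 6.616776064038277
0.0017606184789168047 0.00033707239125774013
tips [ 0.5543 -0.2378  0.1551] [ 0.5699 -0.302   0.1562] mid [ 0.5621 -0.2699  0.1556] gap 0.0661 heading 13.7
tip-TCP [0.1135 0.0201 0.0112] dist 0.1152 dir 10.0
(array([ 0.42685036, -0.27762333,  0.16008827]), np.float64(0.007522093836090259)) (array([ 0.46894387, -0.26818926,  0.16428596]), np.float64(0.005764999677569633))
```

```bash
python3 - <<'E'
from tip import *
T,S=tips(0,0);o=get_obs()
print(blobs(T,(82,90,40),(100,255,255),8));print(blobs(S,(82,90,40),(100,255,255),8))
bt=[np.array(b[0]) for b in blobs(T,(82,90,40),(100,255,255),30) if b[0][0]>300][:2]; bs=[np.array(b[0]) for b in blobs(S,(82,90,40),(100,255,255),30) if b[0][0]<290]
tl,tr=max(bt,key=lambda c:-c[0]),max(bt,key=lambda c:c[0]); sl,sr=max(bs,key=lambda c:c[1]),min(bs,key=lambda c:c[1])
L=tri(T,tl,S,sl);R=tri(T,tr,S,sr);print(L[1],R[1]);rep(o,L[0],R[0])
E
```

```text
[-0.574  0.363 -0.06   1.152  0.    -0.803] [ 0.4484 -0.2898  0.1437] 193.15596108648765 [-0.4  0.5 -1.3] 0.049915667284579746 6.6154783219099045
[([343.5, 166.5], [340, 159, 7, 16, 54]), ([319.9, 172.8], [318, 165, 7, 15, 50]), ([333.4, 203.2], [332, 200, 4, 7, 22]), ([337.4, 219.1], [336, 217, 4, 6, 18]), ([242.3, 235.1], [235, 228, 16, 15, 194])]
[([280.4, 126.7], [276, 122, 11, 9, 68]), ([317.6, 138.7], [306, 130, 25, 16, 197]), ([277.4, 136.8], [272, 133, 12, 8, 74]), ([295.8, 227.5], [287, 217, 19, 22, 301])]
0.0006405598233163031 0.0012057123911810917
tips [ 0.5496 -0.2349  0.1506] [ 0.5657 -0.2978  0.1511] mid [ 0.5576 -0.2663  0.1508] gap 0.0649 heading 14.3
tip-TCP [0.1092 0.0235 0.0072] dist 0.1117 dir 12.1
```

Call:
drive_tool(
  increments=[
    [[4,20,3],[0,0,-2],0.58],
    [[4,38,3],[0,0,-2],0.58],
    [[4,38,3],[0,0,-2],0.58],
    [[4,38,0],[0,0,-2],0.58],
    [[4,38,0],[0,0,-2],0.58],
    [[4,38,0],[0,0,-2],0.58],
    [[4,38,0],[0,0,-2],0.58],
    [[4,38,0],[0,0,-2],0.58],
  ],
)

```text
clock: 9.75
eef_pos: [0.4805, -0.0028, 0.153]
tool_rot: [0.026, 1.0, -0.0, -0.001]
ft_force: [0.7, -1.0, -1.2]
grip_width: 0.0496
grasp_force: 6.6
```

Call:
drive_tool(
  increments=[
    [[4,38,0],[0,0,-2],0.58],
    [[4,25,0],[0,0,0],0.58],
    [[4,15,0],[0,0,0],0.58],
    [[0,0,0],[0,0,0],0.58],
    [[0,0,0],[0,0,0],0.58],
    [[0,0,0],[0,0,0],0.58],
    [[0,0,0],[0,0,0],0.58],
  ],
)

```text
clock: 10.33
eef_pos: [0.493, 0.0724, 0.1537]
tool_rot: [0.043, 0.999, -0.0, -0.001]
ft_force: [0.5, 0.3, -0.7]
grip_width: 0.0494
grasp_force: 6.6
```

```bash
cat > look.py <<'E'
from tip import *
import sys
T,S=tips(0,0);o=get_obs()
lo,hi=(82,90,40),(100,255,255)
print(blobs(T,lo,hi,8));print(blobs(S,lo,hi,8))
nm=sys.argv[1]
cv2.imwrite(f"pics/{nm}.png",np.hstack([cv2.resize(T["image"][110:220,150:260],(400,400),interpolation=2),cv2.resize(S["image"][130:260,150:280],(400,400),interpolation=2)])[:,:,::-1])
E
python3 look.py f1
```

```text
[ 0.146  0.286 -0.141  1.144 -0.     0.232] [0.4933 0.0723 0.1541] 175.05339697973656 [-0.2  1.2 -0.7] 0.049729735848028755 6.618444621562958
[([218.9, 155.9], [217, 148, 4, 15, 26]), ([242.3, 235.0], [235, 228, 16, 16, 192])]
[([215.0, 173.2], [209, 169, 13, 11, 100]), ([199.5, 187.3], [194, 182, 12, 11, 81]), ([252.0, 189.7], [245, 184, 18, 13, 112]), ([233.3, 196.4], [231, 193, 6, 9, 36]), ([252.0, 203.0], [245, 198, 14, 11, 104]), ([296.0, 228.0], [287, 218, 19, 21, 295])]
```

View pics/f1.png

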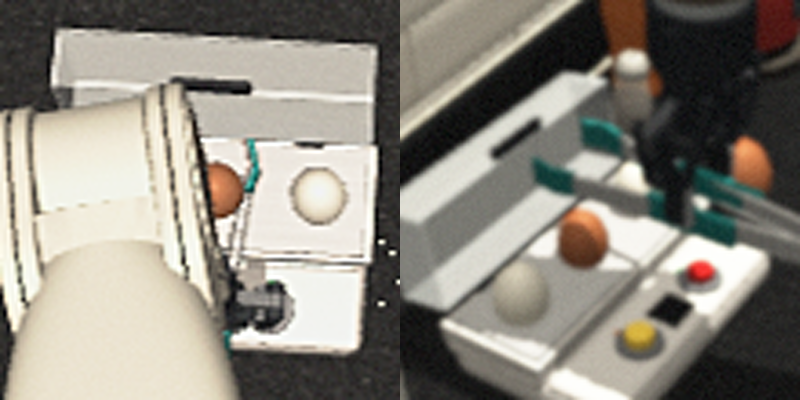

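The tongs hover over the egg, both keys are up, and the side view shows both tips at (199.5,187.3) and (215,173.2). Compute the offset to the egg.

```bash
python3 - <<'E'
from tip import *
T,S=tips(0,0);o=get_obs()
R,e=tri(T,(218.9,155.9),S,(215,173.2));L=atz(S,(199.5,187.3),R[2]);print(e);rep(o,L,R)
print([b for b in blobs(T,(3,90,60),(16,230,230),60) if 195<b[0][0]<230 and b[0][1]<200],[b for b in blobs(S,(3,90,60),(16,230,230),60) if 195<b[0][0]<230])
E
```

```text
[ 0.146  0.286 -0.141  1.144 -0.     0.232] [0.4935 0.0725 0.1543] 175.06981820875382 [-0.3 -0.1 -0.1] 0.04957261528916268 6.618403494358063
0.0029817859324137693
tips [0.6042 0.0971 0.1629] [0.601  0.0296 0.1629] mid [0.6026 0.0634 0.1629] gap 0.0675 heading -2.8
tip-TCP [ 0.1091 -0.0092  0.0086] dist 0.1095 dir -4.8
[([211.3, 161.7], [207, 155, 10, 15, 110])] [([222.3, 133.3], [215, 119, 16, 30, 350]), ([208.6, 207.6], [202, 198, 15, 19, 219])]
```

Call:
drive_tool(
  increments=[
    [[0,0,-15],[0,0,0],0.58],
    [[0,0,-15],[0,0,0],0.58],
    [[0,0,-15],[0,0,0],0.58],
    [[0,0,-10],[0,0,0],0.58],
    [[0,0,-10],[0,0,0],0.58],
    [[0,0,-10],[0,0,0],0.58],
    [[0,0,-6],[0,0,0],0.58],
    [[0,0,0],[0,0,0],0.58],
  ],
)

```text
clock: 11.2
eef_pos: [0.4927, 0.0732, 0.072]
tool_rot: [0.042, 0.999, -0.0, -0.001]
ft_force: [-0.6, 0.2, -1.5]
grip_width: 0.0498
grasp_force: 6.6
```

Call:
drive_tool(
  increments=[
    [[0,0,-2],[0,0,0],0.58],
    [[0,0,0],[0,0,0],0.58],
    [[0,0,0],[0,0,0],0.58],
  ],
)

```text
clock: 11.45
eef_pos: [0.4941, 0.0735, 0.0718]
tool_rot: [0.042, 0.999, 0.0, 0.001]
ft_force: [-0.0, 0.5, -1.0]
grip_width: 0.0498
grasp_force: 6.6
```

```bash
python3 look.py f2
```

```text
[ 0.148  0.369 -0.26   0.94   0.     0.232] [0.4941 0.0735 0.0719] 175.162853169706 [ 0.2  0.3 -0.4] 0.04986832587723957 6.617167890071869
[([220.9, 163.2], [220, 157, 3, 12, 18]), ([242.4, 235.0], [235, 228, 16, 15, 192])]
[([218.8, 200.9], [215, 198, 7, 8, 29]), ([201.5, 215.0], [196, 211, 11, 9, 63]), ([240.2, 212.3], [239, 211, 3, 4, 10]), ([250.4, 217.4], [245, 213, 14, 11, 82]), ([296.3, 226.7], [287, 217, 19, 21, 290]), ([233.4, 224.7], [231, 220, 6, 11, 39]), ([250.8, 231.9], [244, 226, 14, 13, 99])]
```

View pics/f2.png

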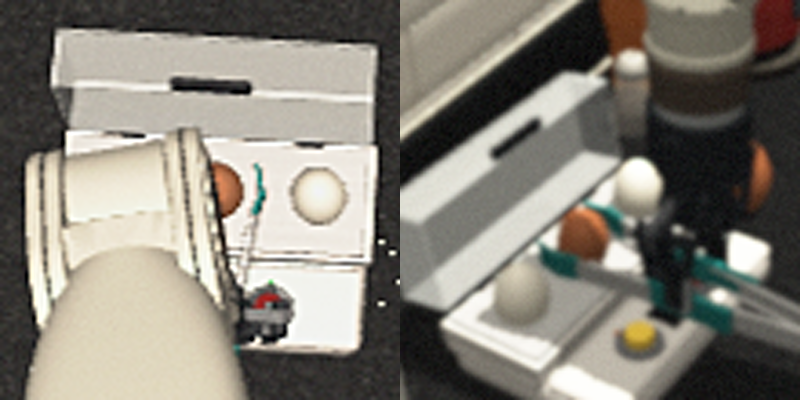

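The tips straddle the egg at its mid-height, with about 10 mm clear on the right. Squeeze in steps.

Call:
drive_tool(
  increments=[
    [[0,0,0],[0,0,0],0.55],
    [[0,0,0],[0,0,0],0.52],
    [[0,0,0],[0,0,0],0.5],
    [[0,0,0],[0,0,0],0.48],
    [[0,0,0],[0,0,0],0.46],
    [[0,0,0],[0,0,0],0.44],
    [[0,0,0],[0,0,0],0.44],
  ],
)

```text
clock: 12.13
eef_pos: [0.4937, 0.0737, 0.0713]
tool_rot: [0.042, 0.999, 0.0, 0.0]
ft_force: [1.2, 0.4, -0.1]
grip_width: 0.0381
grasp_force: 24.0
```

Call:
drive_tool(
  increments=[
    [[0,0,0],[0,0,0],0.42],
    [[0,0,0],[0,0,0],0.4],
    [[0,0,0],[0,0,0],0.4],
    [[0,0,0],[0,0,0],0.4],
  ],
)

```text
clock: 12.47
eef_pos: [0.4937, 0.0736, 0.0714]
tool_rot: [0.042, 0.999, 0.0, 0.0]
ft_force: [0.6, 1.7, -0.5]
grip_width: 0.0366
grasp_force: 60.5
```

Call:
drive_tool(
  increments=[
    [[0,0,2],[0,0,0],0.4],
    [[0,0,4],[0,0,0],0.4],
    [[0,0,7],[0,0,0],0.4],
    [[0,0,10],[0,0,0],0.4],
    [[0,0,12],[0,0,0],0.4],
    [[0,0,15],[0,0,0],0.4],
    [[0,0,15],[0,0,0],0.4],
    [[0,0,15],[0,0,0],0.4],
  ],
)

```text
clock: 13.13
eef_pos: [0.4936, 0.0732, 0.153]
tool_rot: [0.042, 0.999, -0.0, 0.0]
ft_force: [0.1, 0.0, -1.3]
grip_width: 0.0364
grasp_force: 60.3
```

Call:
drive_tool(
  increments=[
    [[0,0,15],[0,0,0],0.4],
    [[0,0,15],[0,0,0],0.4],
    [[0,0,12],[0,0,0],0.4],
    [[0,0,8],[0,0,0],0.4],
    [[0,0,4],[0,0,0],0.4],
    [[0,0,0],[0,0,0],0.4],
    [[0,0,0],[0,0,0],0.4],
    [[0,0,0],[0,0,0],0.4],
  ],
)

```text
clock: 13.8
eef_pos: [0.493, 0.0733, 0.2045]
tool_rot: [0.042, 0.999, -0.0, -0.001]
ft_force: [0.0, 0.0, -2.1]
grip_width: 0.0366
grasp_force: 60.3
```

Call:
drive_tool(
  increments=[
    [[0,0,0],[0,0,0],0.4],
    [[0,0,0],[0,0,0],0.4],
    [[0,0,0],[0,0,0],0.4],
    [[0,0,0],[0,0,0],0.4],
    [[0,0,0],[0,0,0],0.4],
    [[0,0,0],[0,0,0],0.4],
  ],
)

```text
clock: 14.3
eef_pos: [0.4936, 0.0734, 0.2052]
tool_rot: [0.042, 0.999, -0.0, -0.0]
ft_force: [0.2, 0.0, -2.1]
grip_width: 0.0366
grasp_force: 60.3
```

```bash
python3 - <<'E'
from tip import *
T,S=tips(0,0)
bt=[b for b in blobs(T,(3,90,60),(16,230,230),40) if 195<b[0][0]<240 and b[0][1]<200];bs=[b for b in blobs(S,(3,90,60),(16,230,230),40) if 180<b[0][0]<235 and b[0][1]<240];print(bt,bs)
cv2.imwrite("pics/g.png",np.hstack([cv2.resize(T["image"][110:220,150:260],(400,400),interpolation=2),cv2.resize(S["image"][110:260,140:290],(400,400),interpolation=2)])[:,:,::-1])
E
```

```text
[ 0.148  0.252 -0.049  1.27   0.     0.232] [0.4936 0.0735 0.2053] 175.16126364812192 [ 0.1  0.2 -2. ] 0.03645518017259552 60.31098246574402
[([207.0, 149.8], [202, 142, 11, 17, 135])] [([223.5, 134.1], [215, 120, 19, 29, 399]), ([206.8, 158.5], [198, 150, 18, 18, 232])]
```

View pics/g.png

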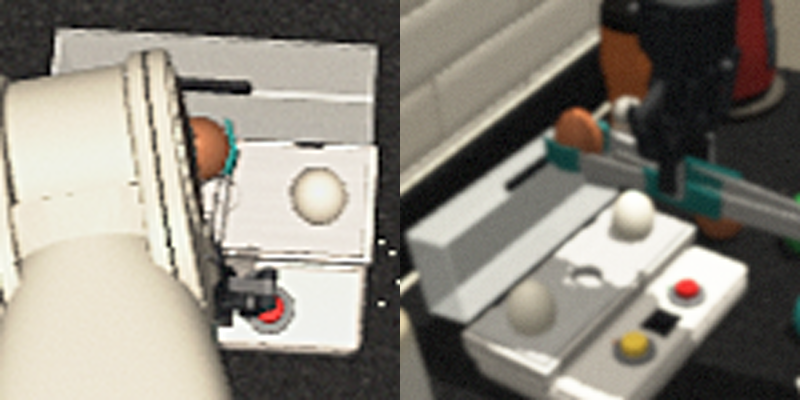

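The brown egg is in the squeezed tongs, about 13 cm up. Its seat is empty, both whites are still seated, and the arm is still.

```bash
python3 -c "
from workcell import *
print(job_done())"
```

```text
the job is handed in; nothing more can be done
None
```

I've handed the job in: I pressed the yellow key right in and let it come up, then the red key. The brown egg is held still in the squeezed tongs about 13 cm above its seat, with both white eggs still seated; the arm finished at about 14 s of the 64 s allowed.

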